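# Tare the balance at its touch-free sensor

### The arm

A 7-joint arm with a two-finger parallel gripper is mounted at the origin on a cart in front of the work surface, level with it; the furniture and walls round the work are solid. World frame = base frame: x ahead of the robot, y to its left, z up, the work surface at z = 0. Lengths are in m, angles in rad, forces in N, time in s.
With the tool pointing down it reaches from about 0.4 to 0.9 m from the base axis. Payload 5.5 kg.
Tool frame: the origin (TCP) lies between the finger pads, 19 mm behind the fingertips; this is the grasp point; z points along the fingers, y is the line along which they close (so a half turn about z gives the same grasp; the last joint's range is limited). The gripper opens to 92 mm and grips with 3 to 60 N. Pads are 19 mm wide; open, the fingers measure 130 mm over their backs; the gripper's body (75 mm by 190 mm) begins 47 mm behind the grasp point.
Start: joints at [1.381, 0.501, -0.427, 1.55, 0.221, 1.138, -0.21], TCP at [0.284, -0.584, 0.246] pointing down, gripper open.
Joint ranges: [-2.88, 2.88], [-0.31, 2.03], [-1.54, 1.56], [0.2, 2.42], [-1.41, 4.55], [0.19, 2.02], [-2.57, 2.57]. Speed limits (rad/s): [2.57, 2.57, 3.14, 3.14, 3.14, 3.14, 3.14].

### API

Orientations are given as a unit quaternion [x, y, z, w].
In Python, from bench import manip, effector, viewer gives the robot as it stands. Calls block until the motion is done:
- manip.move_pose(position, orientation): joint-space move of the TCP to a pose.
- manip.servo_line(position, ori=None, vel=0.15): straight line of the TCP; ori=None keeps the orientation; vel is the mean speed in m/s.
- manip.movej(angles): joint-space move.
- effector.open_jaws() and effector.close(f_grip=None): open the fingers fully, or close them until they stop; f_grip is the grip in N (None keeps the last).
- manip.sleep(seconds).
- manip.solve_ik(position, orientation): joint angles nearest the present ones, or None.
- viewer.get_image(name): name is "side" or "top" or "wrist"; returns the picture (384x512x3 uint8, red, green, blue); there is no depth.
- viewer.get_calibration(name): a dict with "vfov" (degrees; the focal length in pixels is half the picture's height over the tangent of half this angle, whatever the lens; pixels are square), "cx", "cy" (the principal point, pixels), "eye" and "attitude" of the camera in the world. Camera axes: x right, y down, z forward; pixel columns grow to the right and rows downward; lengths in m; the calibration is good to about 2 mm. A picture is of the moment at which its call begins: read the wrist's pose just before it. get_calibration takes no time and is no camera call; for the wrist camera it gives the pose at the moment of the call.
A pose or a line that the arm cannot do raises manip.PlanningError and nothing moves.
- manip.hand_in(): hands the job in; it is judged then, once.
Readings, each from a call of its own:
- manip.current_clock(): time.
- manip.current_q(): joint angles.
- manip.current_joint_velocities(): joint speeds.
- manip.current_tau(): joint torques, N m.
- manip.current_tool_pos(): TCP position.
- manip.current_tcp_rot(): TCP orientation.
- manip.current_force(): force on the tool from outside, world axes, zero at the start.
- manip.current_wrist_torque(): the same for the moment, N m.
- manip.current_finger_gap(): finger opening in m.
- manip.current_gripper_force(): force on a finger pad.
Only numpy, scipy, OpenCV 4.12 (cv2) and the standard library are available. Lean on these libraries where they do the work, as an engineer would, in place of code of your own. Each camera call takes 0.05 s, during which the arm holds its last target. There are 200 camera calls.

### The job

Tare the balance with its empty beaker on the pan, using the fingertips only: push the glass lid of the draught shield fully shut by its black bar handle, then point with the fingertips at the black window of the green-ringed touch-free sensor from two to three centimetres above its centre, and stay there for two full seconds without touching it. Then push the lid fully open again, so that the sample can be added, and leave the hand clear. Push gently and grip nothing, point at the green-ringed sensor only while the lid is shut, never point at the orange-ringed one (it would print), touch or shift neither sensor, and leave the beaker, the sample bottle and the tweezers where they are.

Things in the scene. Friction and masses are not known exactly. Their poses are not given: they have to be found in the camera images.
- balance: White balance with a glass draught shield, standing firm. Origin at worktop level; x points from its front (sloping display, nearest the robot) to its rear, z up. It spans x -150 to +175 mm, y -100 to +100 mm. The display part (up to x = -82) is 65 mm high; the glass box (to x = +75) and the white rear column (to +173) are 176 mm high. The lid slides along x between rails on the box's sides.
- lid (a joint): Sliding glass lid of the draught shield, m: 0 = fully shut (at the front stop), grows as the lid slides to the rear along the balance's +x, 0.110 = fully open (at the rear stop). It starts partly open. It slides with about 2 N of friction, has no spring and stays where it is left. Keep the push well under 25 N, also at the stops.
- lid_handle (a point): Centre of the top of the lid's black bar handle, 201 mm above the worktop. The bar is 100 mm long (balance y), 12 mm thick (balance x) and stands 26 mm above the pane; a black strip at its foot (8 mm to either side in x) is 4 mm above the pane. At balance x = -77 mm when shut, +33 mm when open, y = 0. Push its rear face to the front to shut, its front face to the rear to open.
- green_sensor: Loose flat white sensor box of 0.12 kg, 64 x 90 mm and 25 mm high, with a green ring (49 mm across) round a black window on its top: the touch-free tare sensor. Origin: centre of its underside, z up.
- green_window (a point): Centre of the black window (33 mm across) of the green-ringed sensor, 25 mm above the worktop, z up. Point at it with the tool point (the TCP, 19 mm behind the tips of the shut fingers) within 18 mm of the window's centre sideways and 24 to 65 mm above it.
- orange_sensor: The same sensor box with an orange ring: prints the reading. Not to be used. Which sensor stands left and which right of the balance varies.
- orange_window (a point): Centre of the black window of the orange-ringed sensor, 25 mm above the worktop.
- beaker: Small loose glass beaker, 50 mm across and 60 mm high, standing inside the glass box on the pan (its underside 66 mm above the worktop, its rim 126 mm). Origin: centre of its underside.
- sample_bottle: White screw-cap sample bottle with a blue stripe, 41 mm across, 74 mm high, loose, standing right of the balance. Origin: centre of its underside.
- tweezers: Steel tweezers, 131 mm long, loose, lying in front of the balance. Origin: centre of the underside.
Mind the look-alikes: they are no part of the job. What is shaped like the green_sensor but yellow is not meant. What is shaped like the beaker but purple is not meant.

How it is judged:
By the outcome, as a careful person would: the job done as asked, in the order asked, and still so for the second after the job is handed in, with the robot touching nothing.
It also fails if it takes over 70 s, if anything falls off the work surface, if the arm or the gripper's body presses on something with over 40 N, if the wrist force passes 120 N, or if a joint passes its speed limit or range.

## Working session

There is one attempt and no reset: what is moved stays moved. The work goes in short steps, each a Python script; the robot and the scene stay as the last script left them, time stands still between calls to the robot, and variables do not carry over. Pictures are saved under pics/ and viewed, at most 10 in all, crops included, and the job is handed in when it is done.

```bash
mkdir -p pics
cat > h.py <<'E'
from bench import manip, effector, viewer
import numpy as np, cv2
from scipy.spatial.transform import Rotation as R
E
python3 - <<'E'
from h import *
for n in("top","side"):
    im=viewer.get_image(n); cv2.imwrite(f"pics/{n}0.png",im[...,::-1]); print(n,viewer.get_calibration(n))
print(manip.current_tcp_rot(),manip.current_clock(),viewer.get_calibration("wrist"))
a=cv2.imread("pics/top0.png");b=cv2.imread("pics/side0.png")
E
```

```text
top {'vfov': 54.41852658655749, 'cx': 260.7518719428652, 'cy': 182.49756707920344, 'eye': array([0.43280567, 0.08315356, 1.20941807]), 'attitude': array([ 0.71008027, -0.70288596,  0.03960465, -0.01299261])}
side {'vfov': 45.62586353552633, 'cx': 254.63746704708498, 'cy': 194.43838099655423, 'eye': array([ 0.34944739, -0.48156362,  1.20675142]), 'attitude': array([ 0.96265299, -0.11908069,  0.03517746, -0.24058586])}
[ 9.74481994e-01  2.24463959e-01 -1.46701737e-04 -8.67838400e-04] 0.1 {'vfov': 60.63315424575306, 'cx': 252.66095069058628, 'cy': 190.18000549824364, 'eye': array([ 0.34624532, -0.55421545,  0.38388654]), 'attitude': array([ 0.84102416, -0.52563858, -0.06928953,  0.10761694])}
```

View pics/top0.png

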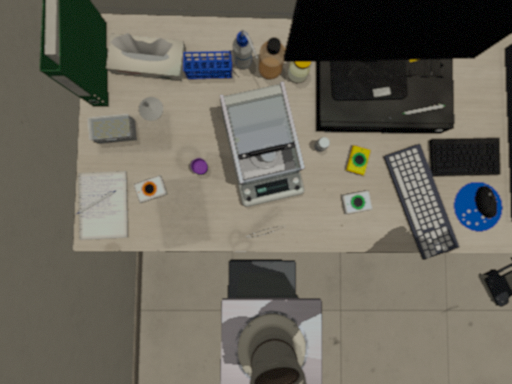

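View pics/side0.png

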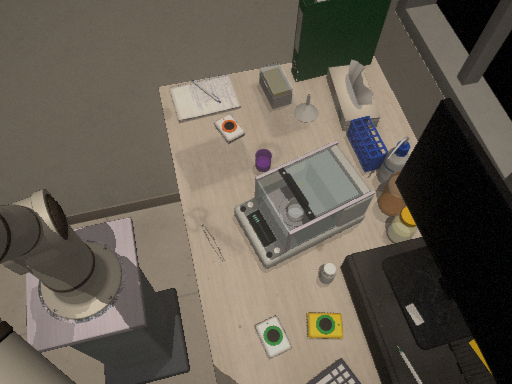

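The top view shows the white green-ringed sensor at (357,202), the orange one at (150,189), the yellow decoy at (359,160), and the balance around (263,145). In the side view the handle bar runs from about (285,170) to (308,215), and the green sensor is at (273,336). I'll zoom in on the balance.

```bash
python3 - <<'E'
import cv2,numpy as np
a=cv2.imread("pics/top0.png")[75:215,205:325];b=cv2.imread("pics/side0.png")[140:270,225:380]
f=lambda i,s:cv2.resize(i,None,fx=s,fy=s,interpolation=cv2.INTER_CUBIC)
A=f(a,3);B=f(b,3);H=max(len(A),len(B))
A=cv2.copyMakeBorder(A,0,H-len(A),0,0,0);B=cv2.copyMakeBorder(B,0,H-len(B),0,0,0)
cv2.imwrite("pics/z.png",np.hstack([A[:, :330],B]));print(A.shape,B.shape)
E
cat >> h.py <<'E'
def ray(n,uv,cal=None):
    c=cal or viewer.get_calibration(n); f=192/np.tan(np.radians(c["vfov"])/2)
    d=R.from_quat(c["attitude"]).apply([(uv[0]-c["cx"])/f,(uv[1]-c["cy"])/f,1]); return c["eye"],d/np.linalg.norm(d)
def plane(n,uv,z,cal=None):
    e,d=ray(n,uv,cal); return e+d*(z-e[2])/d[2]
def tri(r1,r2):
    (e1,d1),(e2,d2)=r1,r2
    s,t=np.linalg.lstsq(np.c_[d1,-d2],e2-e1,rcond=None)[0]
    p,q=e1+s*d1,e2+t*d2; return (p+q)/2,np.linalg.norm(p-q)
def blob(im,kind):
    h=cv2.cvtColor(im,cv2.COLOR_RGB2HSV); lo,hi={"g":((50,120,60),(85,255,255)),"o":((5,150,120),(15,255,255))}[kind]
    n,l,s,c=cv2.connectedComponentsWithStats(cv2.inRange(h,lo,hi)); return [(s[i,4],s[i,0]+s[i,2]/2-.5,s[i,1]+s[i,3]/2-.5) for i in range(1,n) if s[i,4]>15]
E
python3 - <<'E'
from h import *
for k in "go":
  for n in("top","side"): print(k,n,blob(cv2.imread(f"pics/{n}0.png")[...,::-1].copy(),k))
for a,b in [((357.3,202),(273,336)),((359,160),(325,325)),((150,189),(230,126))]: print(tri(ray("top",a),ray("side",b)))
E
```

```text
(420, 360, 3) (420, 465, 3)
g top [(np.int32(88), np.float64(359.0), np.float64(159.0)), (np.int32(76), np.float64(357.5), np.float64(202.0))]
g side [(np.int32(137), np.float64(325.5), np.float64(324.0)), (np.int32(115), np.float64(272.5), np.float64(335.0))]
o top [(np.int32(33), np.float64(148.0), np.float64(188.0))]
o side [(np.int32(73), np.float64(229.0), np.float64(125.5))]
(array([ 0.46285545, -0.27359974,  0.01636757]), np.float64(0.000610009849127685))
(array([ 0.59922576, -0.2800621 ,  0.01834624]), np.float64(0.0007968402113350925))
(array([0.49915443, 0.38642092, 0.02608486]), np.float64(0.004819350344734818))
```

View pics/z.png

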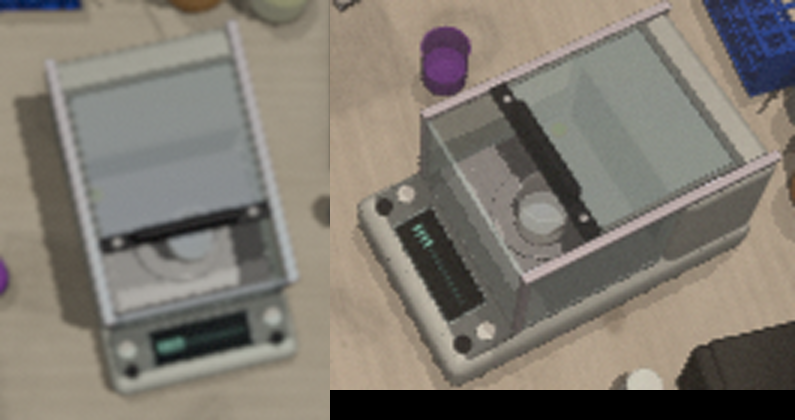

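The zoom shows the black lid strip with its bar: strip ends at zoom pixels (100,245)/(268,212) in the top view and (500,90)/(592,232) in the side view. The rail corners are also visible, and the lid is about half open.

Run:
```python
from h import *
T=lambda u,v:(205+(u+.5)/3-.5,75+(v+.5)/3-.5); S=lambda u,v:(225+(u-330+.5)/3-.5,140+(v+.5)/3-.5)
t={"FL":T(106,322),"RL":T(50,64),"RR":T(233,25),"FR":T(293,280),"sL":T(101,245),"sR":T(269,212)}
s={"FL":S(427,114),"RL":S(666,8),"RR":S(776,157),"FR":S(525,277),"sL":S(499,88),"sR":S(592,234)}
P={}
for k in t:
    p,g=tri(ray("top",t[k]),ray("side",s[k])); P[k]=p
    print(k,p.round(4),round(g,4),plane("top",t[k],.178).round(4),plane("side",s[k],.178).round(4))
# barrel-top ends (bar)
for k in [(T(135,238),S(513,112)),(T(250,213),S(580,200))]: print(tri(ray("top",k[0]),ray("side",k[1])))
```

```text
FL [0.5133 0.102  0.1671] 0.0038 [0.5106 0.1021 0.178 ] [0.5135 0.0957 0.178 ]
RL [0.7562 0.1583 0.1668] 0.0009 [0.7522 0.1575 0.178 ] [0.7522 0.1514 0.178 ]
RR [ 0.7958 -0.0147  0.1718] 0.0004 [ 0.7934 -0.0141  0.178 ] [ 0.7933 -0.0175  0.178 ]
FR [ 0.5528 -0.0717  0.1754] 0.0013 [ 0.5519 -0.0712  0.178 ] [ 0.5529 -0.0728  0.178 ]
sL [0.5824 0.1077 0.1751] 0.0004 [0.5821 0.1076 0.178 ] [0.5815 0.1061 0.178 ]
sR [ 0.6167 -0.0488  0.1779] 0.0024 [ 0.6154 -0.0486  0.178 ] [ 0.6179 -0.049   0.178 ]
(array([0.58683075, 0.07644894, 0.18365601]), np.float64(0.0028700709164884))
(array([ 0.61028023, -0.02804753,  0.20392792]), np.float64(0.0012509460584475545))
```

```bash
cat >> h.py <<'E'
yaw=np.arctan2(.0570,.2417); O=np.array([.611,.032]); ex=np.array([np.cos(yaw),np.sin(yaw)]); ey=np.array([-ex[1],ex[0]])
Q=[np.cos(yaw/2),np.sin(yaw/2),0,0]
def W(xb,yb,z): return [*(O+xb*ex+yb*ey),z]
def B(p): d=np.array(p[:2])-O; return np.array([d@ex,d@ey])
E
python3 - <<'E'
from h import *
print(np.degrees(yaw),[plane("top",(357.5,202),.025),plane("side",(272.8,335.5),.025)])
effector.close(5)
manip.move_pose(W(.04,0,.30),Q)
print(manip.current_tool_pos(),W(.04,0,.30),manip.current_force(),manip.current_clock(),manip.current_finger_gap())
print(viewer.get_calibration("wrist"))
im=viewer.get_image("wrist");cv2.imwrite("pics/w1.png",im[...,::-1])
E
```

```text
13.269584616729015 [array([ 0.46234494, -0.27161483,  0.025     ]), array([ 0.4621691 , -0.27384305,  0.025     ])]
[0.65006376 0.03963647 0.2997364 ] [np.float64(0.6499320342890788), np.float64(0.04118132376697349), 0.3] [-0.43412862 -0.47066364 -0.10894995] 4.1083 0.000142268864785422
{'vfov': 60.63315424575306, 'cx': 252.66095069058628, 'cy': 190.18000549824364, 'eye': array([0.7172707 , 0.05545713, 0.43902646]), 'attitude': array([ 0.77709285, -0.61614941, -0.08012385,  0.10033329])}
```

View pics/w1.png

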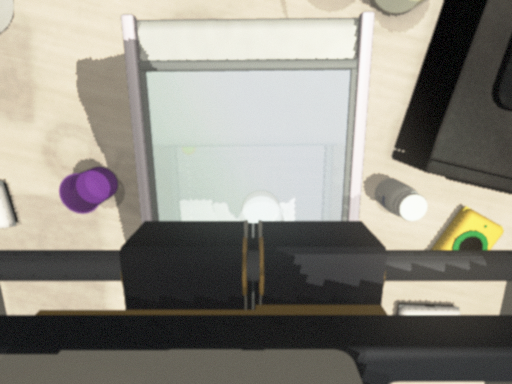

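The wrist view shows the glass box squared up in the picture, with rails at about columns 135 and 362 and the hand centred between them. The handle is hidden behind the fingers. I'll descend behind it and push it to the front.

```bash
cat >> h.py <<'E'
def push(x0,x1,z,sgn,fast,stop=9,step=.002):
    """push along balance x: fast section up to 'fast', then small steps until force says stop"""
    x=x0;log=[]
    while sgn*(x1-x)>1e-6:
        d=.010 if sgn*(fast-x)>.010 else step
        x+=sgn*d; manip.servo_line(W(x,0,z),vel=.05 if d>.005 else .02)
        f=-sgn*float(np.dot(manip.current_force()[:2],ex)); log.append((round(x*1e3),round(B(manip.current_tool_pos())[0]*1e3,1),round(f,1)))
        if f>stop: print("stop");break
    print(log,manip.current_force().round(1),manip.current_clock())
E
python3 - <<'E'
from h import *
manip.servo_line(W(.04,0,.206),vel=.12)
print(manip.current_tool_pos(),manip.current_force())
push(.04,-.068,.206,-1,-.045)
E
```

```text
[0.65052614 0.04147557 0.20686978] [-0.34558856  1.39531064  0.5082394 ]
stop
[(30, np.float64(29.8), -0.1), (20, np.float64(19.7), -0.2), (10, np.float64(9.7), 0.2), (0, np.float64(-0.5), -0.1), (-10, np.float64(-10.7), -0.1), (-20, np.float64(-20.8), -0.1), (-30, np.float64(-30.7), -0.6), (-40, np.float64(-40.7), 0.7), (-42, np.float64(-42.2), 0.6), (-44, np.float64(-43.9), 1.4), (-46, np.float64(-46.1), 1.0), (-48, np.float64(-48.2), 2.3), (-50, np.float64(-50.2), 0.6), (-52, np.float64(-52.2), 0.7), (-54, np.float64(-54.3), 1.8), (-56, np.float64(-56.2), 1.3), (-58, np.float64(-58.2), 0.9), (-60, np.float64(-60.3), 2.5), (-62, np.float64(-60.4), 7.2), (-64, np.float64(-60.5), 10.3)] [10.   2.7 -8.5] 10.8917
```

Run:
```python
from h import *
manip.servo_line(W(-.045,0,.206),vel=.05)
manip.servo_line(W(-.035,0,.29),vel=.15)
manip.move_pose([.40,-.285,.22],Q)
c=viewer.get_calibration("wrist"); w=viewer.get_image("wrist")
t=viewer.get_image("top"); s=viewer.get_image("side")
cv2.imwrite("pics/w2.png",w[...,::-1])
for b in blob(w,"g"): print(b,plane("wrist",b[1:],.025,c))
for n,i in(("top",t),("side",s)):
    for b in blob(i,"g"): print(n,b,plane(n,b[1:],.025))
cv2.imwrite("pics/z2.png",np.hstack([cv2.resize(w,(400,300)),cv2.resize(s[140:260,220:380],(400,300))])[...,::-1])
print(manip.current_force().round(1),manip.current_clock())
```

```text
(np.int32(165), np.float64(250.0), np.float64(97.5)) [ 0.47358777 -0.26351972  0.025     ]
(np.int32(52), np.float64(240.0), np.float64(122.5)) [ 0.44785818 -0.25931958  0.025     ]
top (np.int32(87), np.float64(359.0), np.float64(159.5)) [ 0.59952779 -0.27797133  0.025     ]
top (np.int32(59), np.float64(357.5), np.float64(202.0)) [ 0.46234494 -0.27161483  0.025     ]
side (np.int32(136), np.float64(325.5), np.float64(324.0)) [ 0.60026337 -0.27915868  0.025     ]
side (np.int32(42), np.float64(278.5), np.float64(334.0)) [ 0.47710559 -0.27380442  0.025     ]
[ 0.2 -0.6  0.2] 13.65
```

View pics/z2.png

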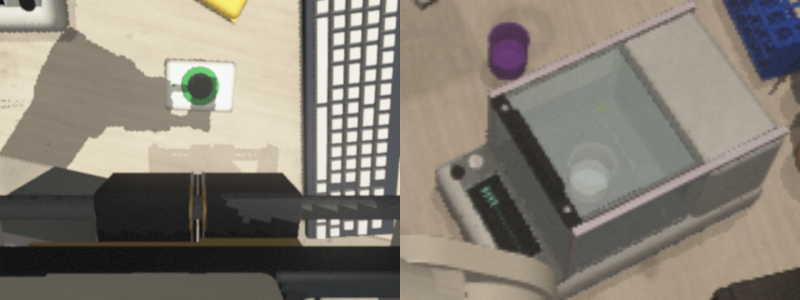

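The right half shows the lid shut: the handle is at the front edge and the beaker is upright. The left half shows the green ring on its white box at (200,86), which is (256,110) in the full picture. I'll check that against the plane and then point.

Run:
```python
from h import *
p=plane("wrist",(255.7,109.7),.025); print(p)
g=np.array([.4623,-.2722]); print("diff",p[:2]-g)
assert np.linalg.norm(p[:2]-g)<.008
g=(g+p[:2])/2
manip.move_pose([*g,.16],Q)
manip.servo_line([*g,.069],vel=.08)
t0=manip.current_clock(); print(manip.current_tool_pos(),manip.current_force().round(1))
manip.sleep(2.6)
print(manip.current_tool_pos(),manip.current_clock()-t0)
s=viewer.get_image("side")
cv2.imwrite("pics/z3.png",cv2.resize(np.hstack([s[140:300,180:380],s[220:380,190:390]]),(800,320))[...,::-1])
manip.servo_line([*g,.20],vel=.12)
print(manip.current_clock())
```

```text
[ 0.46362251 -0.27160295  0.025     ]
diff [0.00132251 0.00059705]
[ 0.46342331 -0.27206024  0.06950868] [-0.4  1.1  1.3]
[ 0.46298392 -0.27192011  0.06901352] 2.5999999999999996
19.275
```

View pics/z3.png

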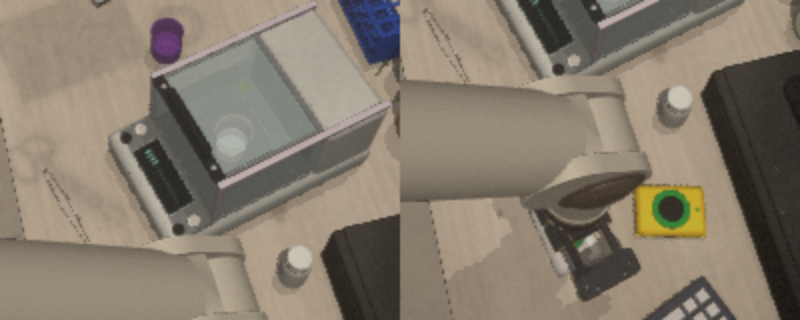

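The lid was shut throughout the 2.6 s hover, and the hand stayed over the white sensor without touching anything. Next I'll open the lid.

Run:
```python
from h import *
manip.servo_line([*manip.current_tool_pos()[:2],.28],vel=.2)
manip.move_pose(W(-.13,0,.28),Q)
manip.servo_line(W(-.13,0,.206),vel=.12)
print(manip.current_force().round(1))
push(-.13,.026,.206,1,.006)
manip.servo_line(W(0,0,.206),vel=.05)
manip.servo_line(W(-.02,0,.30),vel=.15)
manip.move_pose([.35,-.40,.30],Q)
t=viewer.get_image("top");s=viewer.get_image("side")
cv2.imwrite("pics/z4.png",np.hstack([cv2.resize(t[30:270,80:400],(400,300)),cv2.resize(s[80:380,150:400],(400,300)) if 0 else cv2.resize(s[110:350,160:400],(300,300))])[...,::-1])
for n,i in(("top",t),("side",s)):
    print(n,blob(i,"g"),blob(i,"o"))
print(manip.current_force().round(1),manip.current_clock())
```

```text
[-0.5  0.2  0.1]
stop
[(-120, np.float64(-119.3), 0.7), (-110, np.float64(-109.6), -0.2), (-100, np.float64(-99.7), 0.1), (-90, np.float64(-89.5), 0.5), (-80, np.float64(-79.3), -0.1), (-70, np.float64(-69.2), 0.9), (-60, np.float64(-59.2), -0.5), (-50, np.float64(-49.3), -0.6), (-40, np.float64(-39.3), 0.4), (-30, np.float64(-29.3), 0.0), (-20, np.float64(-19.3), -0.5), (-10, np.float64(-9.3), 0.9), (0, np.float64(0.7), -0.1), (2, np.float64(2.2), 0.7), (4, np.float64(4.0), 0.3), (6, np.float64(6.1), 1.1), (8, np.float64(8.2), 1.3), (10, np.float64(10.2), -0.2), (12, np.float64(12.2), 1.6), (14, np.float64(14.2), 1.7), (16, np.float64(15.7), 3.9), (18, np.float64(15.8), 11.6)] [-11.4  -2.2   6.2] 28.4583
top [(np.int32(86), np.float64(359.0), np.float64(159.5)), (np.int32(75), np.float64(358.0), np.float64(202.0))] [(np.int32(48), np.float64(148.5), np.float64(188.5))]
side [(np.int32(134), np.float64(325.5), np.float64(324.0)), (np.int32(26), np.float64(277.0), np.float64(333.5))] [(np.int32(74), np.float64(229.0), np.float64(125.5))]
[0.7 2.  0.4] 31.6417
```

View pics/z4.png

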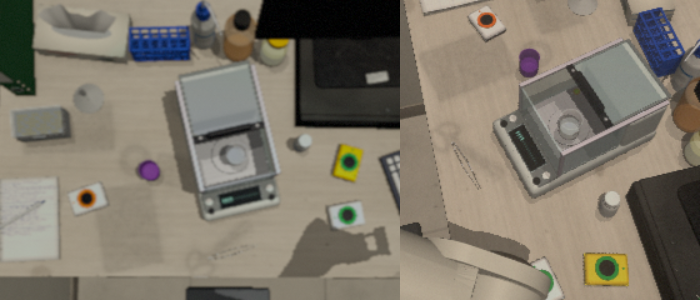

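The lid is fully open: the handle is at mid-box, and both stop positions fit the 110 mm travel. The beaker, bottle, tweezers and sensors haven't moved, and the hand is clear.

```bash
python3 -c "
from h import *
print(manip.hand_in())"
```

```text
the job is handed in; nothing more can be done
None
```

I shut the lid, held the fingertips about 2.5 cm above the green-ringed sensor for 2.6 s, pushed the lid fully open again and handed the job in with the hand clear. It took about 32 s, with pushes of 12 N at most; I couldn't read the display, so the tare itself is unconfirmed.

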